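# Make up the mortar sample carrier

## Task

Make up the sample carrier: take out the black-capped vial that was left in it and stand it in the empty hole of the small grey rack, and fill the carrier's three pockets with the white-capped vial, the amber dropper bottle and the mortar cube with the red paint mark, each standing upright and fully down in the pocket made for it. Leave the unmarked cube and the black-capped vial already in the rack where they are, knock no glass over, and set the glass down rather than dropping it.

Things in the scene. Friction and masses are not known exactly. Their poses are not given: they have to be found in the camera images.
- vial_black: Glass vial, 25 mm diameter, 53 mm tall with its black screw cap (glass body 25 mm diameter up to 48 mm, cap 22 mm), standing upright. At the start it stands in the round vial pocket of the carrier (underside 10 mm above the bench, 16 mm of it sunk in the blue block); it belongs in the empty rack hole. Origin: centre of the underside, z up along the vial. Pick it up by the glass, from above.
- vial_white: Glass vial, 25 mm diameter, 53 mm tall with its white screw cap (glass body 25 mm diameter up to 48 mm, cap 22 mm), standing upright. It stands on the open bench and belongs in the vial pocket of the carrier. Origin: centre of the underside, z up along the vial. Pick it up by the glass, from above.
- dropper: Amber glass dropper bottle with a black rubber bulb and a white label, 96 mm tall, standing on the open bench; its glass body is 31 mm in diameter up to 60 mm, neck and bulb above are 20 mm or less. Origin: centre of the underside, z up. Pick it up by the glass body, from above. It belongs in the bottle pocket of the carrier.
- cube_marked: Grey cast mortar cube, 28 mm each way, with a stripe of red paint across its top face and down two sides, lying on the open bench. Origin: centre of the underside; x and y are square to the side faces, z up. Gripped in its upper half, the fingers stay clear of the block when it is set in its pocket. It belongs in the square pocket of the carrier.
- cube_plain: Grey cast mortar cube, 28 mm each way, without any paint mark, lying on the open bench. Look-alike: it stays where it is. Origin: centre of the underside.
- vial_black_racked: Glass vial, 25 mm diameter, 53 mm tall with its black screw cap (glass body 25 mm diameter up to 48 mm, cap 22 mm), standing upright. Look-alike: it already stands in the other hole of the grey rack, 54 mm from the empty hole, and stays there (underside 8 mm above the bench). Origin: centre of the underside, z up along the vial. Pick it up by the glass, from above.
- cube_pocket (a point): Square pocket, 41 x 41 mm, 8 mm deep, in a blue block. Top of its block is 26 mm above the bench. Point: centre of its floor, 18 mm above the bench. Axes: x across the carrier (the short way), y along its row of blocks, z up. Carrier: fixed aluminium tray 222 x 74 mm, 14 mm rim, wire handle 32 mm high at each end, holding three blue blocks (62 x 62 mm, 69 mm apart, any order).
- vial_pocket (a point): Smaller round pocket, 33 mm diameter, 16 mm deep, in a blue block of the carrier, with the black-capped vial in it at the start. Top of its block is 26 mm above the bench. The point is the centre of the pocket's floor, 10 mm above the bench; axes as for cube_pocket.
- bottle_pocket (a point): Larger round pocket, 43 mm diameter, 16 mm deep, in a blue block of the carrier. Top of its block is 26 mm above the bench. The point is the centre of the pocket's floor, 10 mm above the bench; axes as for cube_pocket. Behind the carrier and the loose things a fixed service ledge, 95 mm high, runs roughly along y, 65 mm or more from their centres.
- rack_empty_hole (a point): The empty one of the two round holes, 33 mm diameter and 16 mm deep, of the small grey plastic rack (108 x 52 mm, 24 mm high, standing fast on the bench). The point is the centre of the hole's floor, 8 mm above the bench; its x axis runs across the rack, its y axis along it towards the other hole, z up.

How it is judged:
At the end, for the whole second after the job is handed in: Removed black vial in the rack hole; white vial, dropper bottle and red-marked cube in their own pockets: each within 10 mm of centre, underside within 4 mm of the floor, upright within 7 degrees, at rest. Plain cube within 20 mm, racked black vial within 15 mm of its start and upright (horizontal distance between vial_black and rack_empty_hole below 0.01 m and z of vial_black in the frame of rack_empty_hole between -0.004 and 0.004 m and angle between each of vial_black, vial_white, dropper, cube_marked, vial_black_racked's own z axis and vertical below 0.12 rad and linear speed of each of vial_black, vial_white, dropper, cube_marked below 0.02 m/s and horizontal distance between vial_white and vial_pocket below 0.01 m and z of vial_white in the frame of vial_pocket between -0.004 and 0.004 m and horizontal distance between dropper and bottle_pocket below 0.01 m and z of dropper in the frame of bottle_pocket between -0.004 and 0.004 m and horizontal distance between cube_marked and cube_pocket below 0.01 m and z of cube_marked in the frame of cube_pocket between -0.004 and 0.004 m and distance of cube_plain from where it was at the start of the episode below 0.02 m and distance of vial_black_racked from where it was at the start of the episode below 0.015 m); the robot touches nothing.
It fails at once if a vial or the dropper bottle is knocked over (leans more than about 45 degrees) (angle between any of vial_white, vial_black, dropper, vial_black_racked's own z axis and vertical above 0.8 rad).
It fails at once if a vial or the dropper bottle is dropped (falls freely more than about 40 mm) ((contact force between the fingers and vial_white below 0.05 N and linear speed of vial_white above 0.9 m/s) or (contact force between the fingers and vial_black below 0.05 N and linear speed of vial_black above 0.9 m/s) or (contact force between the fingers and dropper below 0.05 N and linear speed of dropper above 0.9 m/s) or (contact force between the fingers and vial_black_racked below 0.05 N and linear speed of vial_black_racked above 0.9 m/s)).
It fails at once if the unmarked cube is moved more than 30 mm, or the black-capped vial that stood in the rack more than 30 mm (distance of any of cube_plain, vial_black_racked from where it was at the start of the episode above 0.03 m).
It also fails if it takes over 99 s, if anything falls off the work surface, if the arm or the gripper's body presses on something with over 40 N, if the wrist force passes 120 N, or if a joint passes its speed limit or range.

## Robot

A 6-joint arm with a two-finger parallel gripper is mounted at the origin on the work surface; the furniture and walls round the work are solid. World frame = base frame: x ahead of the robot, y to its left, z up, the work surface at z = 0. Lengths are in m, angles in rad, forces in N, time in s.
With the tool pointing down it reaches from about 0.35 to 0.775 m from the base axis. Payload 5.5 kg.
Tool frame: the origin (TCP) lies at the very end of the fingers, on their centre line; the grasp point (between the pads) lies 19 mm behind it (env.grip_point_offset is the distance from the TCP to the grasp point, in m); z points along the fingers, y is the line along which they close (so a half turn about z gives the same grasp; the last joint's range is limited). The gripper opens to 85 mm and grips with 20 to 120 N. Pads are 22 mm wide; open, the fingers measure 114 mm over their backs; the gripper's body (76 mm by 85 mm) begins 54 mm behind the grasp point. The pads swing forward as they close: fully open they stand 13 mm farther back than shut.
Start: joints at [1.133, 0.313, 0.046, 1.304, 0, 1.431], TCP at [0.169, 0.55, 0.199] pointing down, gripper open.
Joint ranges: [-2.76, 2.76], [-0.86, 1.69], [-1.03, 1.26], [-2.2, 2.34], [-1.47, 1.5], [-3.14, 3.14]. Speed limits (rad/s): [2.57, 2.57, 3.14, 3.14, 3.14, 3.14].

## Interface

Orientations are given as a unit quaternion [w, x, y, z].
In Python, from workcell import sensors, imaging, workorder, env gives the robot as it stands.
- The arm moves only by the shell command python3 -m handwheel 'ROWS' [FORCE]. ROWS is JSON, a list of rows, each a list of 5 numbers: the shift along the tool's x, y, z in mm, then the turn about the tool's z in rad, then the opening, from 0 (shut) to 1 (fully open). A call has 1 to 8 rows; each row is the pose to reach, as a shift and turn from the pose commanded when the call began, along the tool's axes at that moment; what a row does not reach only later rows make up. A row lasts 1/10 s, in which the tool goes at most 50 mm and 8.59 degrees, less where a joint would pass 70% of its speed; a pose out of reach is approached as far as the arm can. A call with a gripper value outside its range is refused whole. The fingers move at their own pace and stop on an object; FORCE is the grip in N (left out, the last holds). Time passes only in rows, so rows that repeat a pose let the fingers close. It gives the time, the measured TCP pose, the force, the opening and the grip force at its end, in the units of the state.
- sensors.get_state(): the state, without advancing time (a new reading comes with each control period).
- imaging.read_camera(name): name is "side" or "top" or "wrist"; returns a dict with "color" (480x640x3 uint8, blue, green, red), "z_map" (480x640 float32, m along the optical axis (not along the pixel's ray), 0 where there is no reading), "fx", "fy", "cx", "cy" (pixels), "xyz" and "rotation" of the camera in the world. Camera axes: x right, y down, z forward; pixel columns grow to the right and rows downward; lengths in m; the calibration is good to about 2 mm. A picture is of the moment at which its call begins.
- workorder.hand_in(): hands the job in; it is judged then, once.
The state is a dict: "clock": time; "joint_pos": joint angles; "qvel": joint speeds; "tau": joint torques, N m; "tcp_pos": TCP position; "orientation": TCP orientation; "wrist_force": force on the tool from outside, world axes, zero at the start; "ft_torque": the same for the moment, N m; "finger_gap": finger opening in m; "grip_force": force on a finger pad.
Only numpy, scipy, OpenCV 4.12 (cv2) and the standard library are available. Lean on these libraries where they do the work, as an engineer would, in place of code of your own. Each camera call takes 0.05 s, during which the arm holds its last target. There are 200 camera calls.

## Working session

There is one attempt and no reset: what is moved stays moved. The work goes in short steps, Python scripts to look and compute and a shell command to move; the robot and the scene stay as the last step left them, time stands still between calls to the robot, and variables do not carry over. Pictures are saved under pics/ and viewed, at most 15 in all, crops included, and the job is handed in when it is done.

```bash
ls; mkdir -p pics; python3 - <<'E'
from workcell import sensors, imaging, env
import cv2,numpy as np
s=sensors.get_state(); print({k:np.round(v,3) for k,v in s.items()}, env.grip_point_offset)
for n in ("top","side"):
    c=imaging.read_camera(n); cv2.imwrite(f"pics/{n}0.png",c["color"]); np.savez(f"pics/{n}0.npz",**c)
    print(n,c["fx"],c["fy"],c["cx"],c["cy"],np.round(c["xyz"],3),np.round(c["rotation"],3).tolist())
E
```

```text
pics
{'clock': np.float64(0.0), 'joint_pos': array([1.133, 0.314, 0.045, 1.304, 0.   , 1.431]), 'qvel': array([-0.001,  0.001,  0.   ,  0.   ,  0.002, -0.001]), 'tau': array([-1.0000e-03, -4.8064e+01,  2.9853e+01,  2.0000e-02, -0.0000e+00,
        0.0000e+00]), 'tcp_pos': array([0.168, 0.549, 0.198]), 'orientation': array([-0.   ,  0.148,  0.989, -0.001]), 'wrist_force': array([-0.022, -0.064,  0.794]), 'ft_torque': array([ 0.045,  0.024, -0.061]), 'grip_force': np.float64(0.0), 'finger_gap': np.float64(0.086)} 0.0187
top 600.5222192481979 600.5222192481979 322.24911106611364 234.67398872905258 [0.34  0.094 1.135] [-0.04, 0.705, -0.705, 0.06]
side 556.384354815586 556.384354815586 307.19997008683737 236.61866127818809 [0.359 0.952 0.728] [0.036, -0.054, 0.895, -0.442]
```

View pics/top0.png

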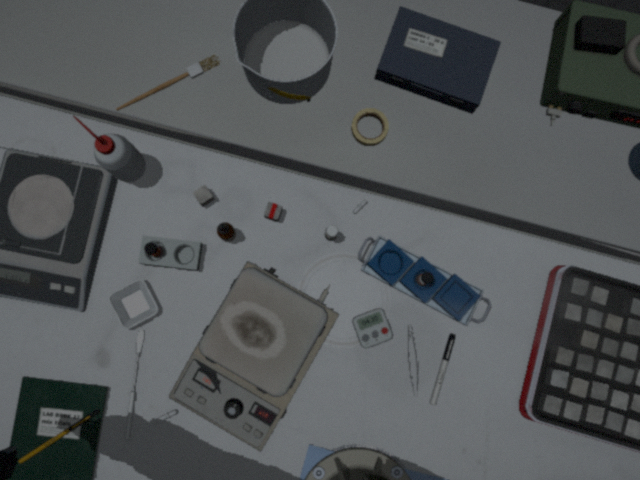

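View pics/side0.png

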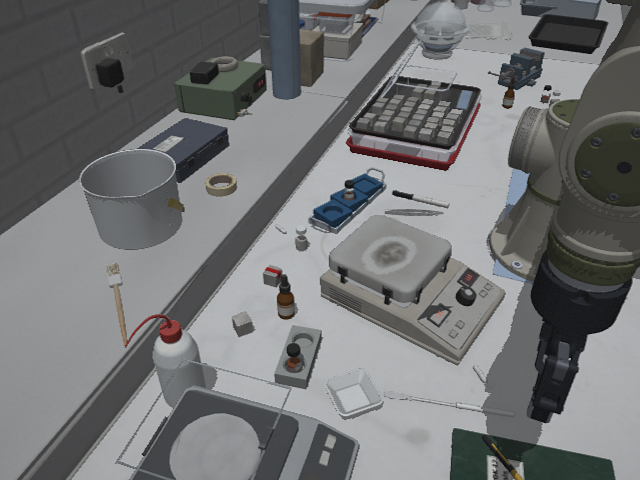

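The top view shows the rack at (170,253) with its empty hole at (184,253), the dropper at (227,232) and the marked cube at (273,211). The plain cube is at (205,196) and the white vial at (332,232). The carrier blocks are the bottle pocket (389,262), the vial pocket with the black vial (425,281) and the square pocket (458,297). The side view agrees.

```bash
cat > h.py <<'E'
import numpy as np, cv2
from scipy.spatial.transform import Rotation as R
from workcell import sensors, imaging, env
def q(w): return R.from_quat([w[1],w[2],w[3],w[0]])
def rot(c):
    r=np.asarray(c["rotation"]); return q(r).as_matrix() if r.size==4 else r
def ray(c,uv,z):
    uv=np.atleast_2d(uv); d=np.c_[(uv[:,0]-c["cx"])/c["fx"],(uv[:,1]-c["cy"])/c["fy"],np.ones(len(uv))]@rot(c).T
    o=np.asarray(c["xyz"]); return o+d*((z-o[2])/d[:,2])[:,None]
def proj(c,p):
    v=(np.atleast_2d(p)-np.asarray(c["xyz"]))@rot(c); return np.c_[v[:,0]/v[:,2]*c["fx"]+c["cx"],v[:,1]/v[:,2]*c["fy"]+c["cy"]]
def cloud(c):
    v,u=np.mgrid[:480,:640]; z=c["z_map"]; p=np.dstack([(u-c["cx"])/c["fx"]*z,(v-c["cy"])/c["fy"]*z,z])
    return p@rot(c).T+np.asarray(c["xyz"])
def go(xy,z=None,yaw=None):
    """shift in tool axes (mm) to a TCP target, and turn (rad) to get tool y (closing line) to world angle yaw mod pi"""
    s=sensors.get_state(); r=q(s["orientation"]); t=np.array([*xy,s["tcp_pos"][2] if z is None else z])
    m=r.inv().apply(t-s["tcp_pos"])*1000
    y=r.apply([0,1,0]); a=np.arctan2(y[1],y[0])
    turn=None if yaw is None else round(float(-((yaw-a+np.pi/2)%np.pi-np.pi/2)),3)
    print("clock",round(float(s["clock"]),2),"tcp",np.round(s["tcp_pos"],4),"shift",np.round(m,1),"closing",round(float(a),3),"turn",turn,"j6",round(float(s["joint_pos"][5]),2))
def load(f): return dict(np.load(f))
def snap(n,f):
    c=imaging.read_camera(n); np.savez(f"pics/{f}.npz",**c); cv2.imwrite(f"pics/{f}.png",c["color"]); return c
E
python3 - <<'E'
from h import *
c=load("pics/top0.npz")
for n,uv,z in [("racked",(154,250),.06),("hole",(184,253),.024),("dropper",(227,232),.08),("marked",(273,210),.028),("plain",(205,194),.028),("white",(331,231),.053),("bottleP",(390,263),.026),("black",(425,279),.063),("vialP",(424,281),.026),("cubeP",(459,297),.026)]:
    p=ray(c,uv,z)[0]; print(n,np.round(p,4), "r",round(np.hypot(*p[:2]),3),"depth z",round(cloud(c)[int(uv[1]),int(uv[0]),2],3))
# blue mask
hsv=cv2.cvtColor(c["color"],cv2.COLOR_BGR2HSV); m=cv2.inRange(hsv,(100,120,50),(125,255,255)); m[320:]=0
pts=ray(c,np.argwhere(m)[:,::-1],.026)[:,:2].astype(np.float32); print(len(pts),cv2.minAreaRect(pts))
w=snap("wrist","w0"); print(w["xyz"],w["rotation"],w["fx"],proj(w,[*sensors.get_state()["tcp_pos"]]))
E
```

```text
racked [0.4647 0.3658 0.06  ] r 0.591 depth z 0.062
hole [0.4634 0.3196 0.024 ] r 0.563 depth z 0.009
dropper [0.4946 0.2338 0.08  ] r 0.547 depth z 0.065
marked [0.544  0.1559 0.028 ] r 0.566 depth z 0.028
plain [0.574  0.2832 0.028 ] r 0.64 depth z 0.031
white [0.5009 0.0486 0.053 ] r 0.503 depth z 0.051
bottleP [ 0.4451 -0.0621  0.026 ] r 0.449 depth z 0.013
black [ 0.4129 -0.1194  0.063 ] r 0.43 depth z 0.063
vialP [ 0.4117 -0.1248  0.026 ] r 0.43 depth z 0.067
cubeP [ 0.3821 -0.1891  0.026 ] r 0.426 depth z 0.017
2550 ((0.4143522083759308, -0.12227420508861542), (0.2090175747871399, 0.0705799087882042), 61.77599334716797)
[0.09217505 0.57233217 0.37368385] [0.12668514 0.79415648 0.58702024 0.09313221] 417.40659335591727 [[319.9305986 288.5464646]]
```

```bash
python3 -m handwheel '[[0,0,-60,0,1],[-350,-190,-60,1.2,1],[-350,-190,-60,1.2,1],[-350,-190,-60,1.2,1],[-350,-190,-60,1.2,1],[-350,-190,-60,1.2,1],[-350,-190,-60,1.2,1],[-350,-190,-60,1.2,1]]'; python3 -m handwheel '[[0,0,0,0,0.6],[0,0,0,0,0.6],[0,0,0,0,0.6],[0,0,0,0,0.6]]'; python3 - <<'E'
from h import *
c=snap("wrist","w1"); go((.45,.26),.25,0)
E
```

```text
clock: 0.95
tcp_pos: [0.4147, 0.2982, 0.258]
orientation: [-0.0, 0.626, 0.779, 0.0]
wrist_force: [0.2, 0.5, -0.0]
finger_gap: 0.0851
grip_force: 0.0
clock: 1.35
tcp_pos: [0.4127, 0.3009, 0.2579]
orientation: [-0.0, 0.623, 0.782, -0.0]
wrist_force: [0.5, 0.9, 0.4]
finger_gap: 0.051
grip_force: 0.0
clock 1.4 tcp [0.4127 0.301  0.258 ] shift [-48.3  27.2   8. ] closing 0.226 turn 0.226 j6 1.82
```

View pics/w1.png

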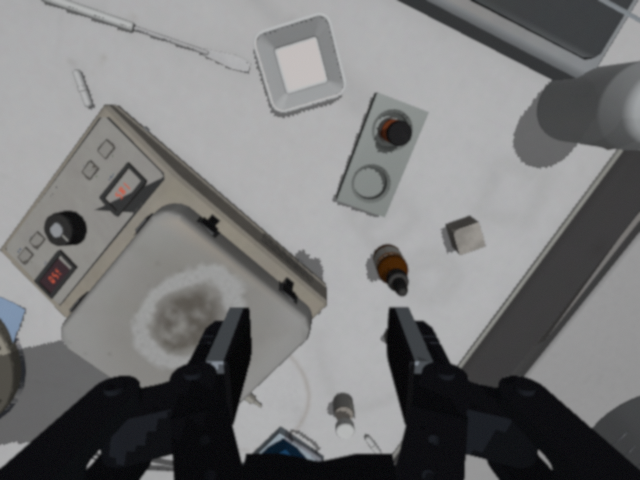

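The wrist view shows the rack with its racked vial at (396,130) and the empty hole at (371,182). The dropper is at (390,268), the plain cube at (466,235), and the white vial at (344,410) low down between the fingers. I'll measure the rack, dropper and plain cube from the depth map.

```bash
cat >> h.py <<'E'
def pick(P,ctr,rad,z0,z1,what=""):
    k=(np.hypot(P[...,0]-ctr[0],P[...,1]-ctr[1])<rad)&(P[...,2]>z0)&(P[...,2]<z1)
    p=P[k]; r=cv2.minAreaRect(p[:,:2].astype(np.float32))
    print(what,len(p),"mean",np.round(p.mean(0),4),"rect",np.round(r[0],4),np.round(r[1],4),round(r[2],1)); return p,r
E
python3 - <<'E'
from h import *
w=load("pics/w1.npz"); t=load("pics/top0.npz")
for n,c in (("w",w),("t",t)):
    P=cloud(c)
    k=(np.hypot(P[...,0]-.465,P[...,1]-.31)<.2)&(P[...,2]<.005)&(P[...,2]>-.02); print(n,"bench z",np.median(P[k][:,2]))
    pick(P,(.464,.342),.075,.019,.029,"rack top"); pick(P,(.465,.366),.03,.056,.07,"racked cap")
    for z in (.05,.07,.085): pick(P,(.49,.233),.035,z,.105,f"dropper>{z}")
    pick(P,(.574,.283),.03,.022,.033,"plain"); pick(P,(.544,.156),.03,.022,.033,"marked"); pick(P,(.5,.049),.03,.046,.06,"white cap")
E
```

```text
w bench z 0.0004509661373003071
rack top 4467 mean [0.4629 0.3481 0.0242] rect [0.4471 0.3472] [0.1082 0.0856] 83.3
racked cap 513 mean [0.467  0.3719 0.0615] rect [0.4673 0.3719] [0.0212 0.0211] 15.9
dropper>0.05 654 mean [0.4992 0.2453 0.0719] rect [0.4999 0.2441] [0.0238 0.0188] 37.2
dropper>0.07 399 mean [0.4999 0.2442 0.0816] rect [0.5008 0.2431] [0.0192 0.0162] 37.2
dropper>0.085 150 mean [0.5007 0.2433 0.0923] rect [0.5013 0.2425] [0.0114 0.01  ] 24.9
plain 785 mean [0.5714 0.2877 0.0274] rect [0.5722 0.2872] [0.0277 0.0288] 33.7
marked 0 mean [nan nan nan] rect [0. 0.] [0. 0.] 0.0
white cap 301 mean [0.4998 0.0484 0.0523] rect [0.5004 0.0466] [0.0208 0.0211] 84.0
t bench z 0.0005514736894178807
rack top 1186 mean [0.4645 0.3463 0.0243] rect [0.4476 0.3485] [0.1091 0.0876] 83.6
racked cap 116 mean [0.4688 0.3718 0.0617] rect [0.4691 0.372 ] [0.0203 0.0204] 3.1
dropper>0.05 150 mean [0.5009 0.2401 0.0722] rect [0.5018 0.2424] [0.0214 0.0244] 6.6
dropper>0.07 94 mean [0.5018 0.2412 0.0818] rect [0.503  0.2417] [0.0181 0.0181] 0.6
dropper>0.085 36 mean [0.5032 0.2418 0.0927] rect [0.5037 0.2421] [0.0099 0.0105] 21.2
plain 226 mean [0.5735 0.2877 0.0277] rect [0.5741 0.2882] [0.0289 0.0278] 34.2
marked 226 mean [0.5432 0.156  0.0279] rect [0.5433 0.1561] [0.0278 0.0291] 70.6
white cap 107 mean [0.5019 0.0469 0.0534] rect [0.5021 0.0468] [0.0184 0.0204] 88.3h.py:28: RuntimeWarning: Mean of empty slice.
  print(what,len(p),"mean",np.round(p.mean(0),4),"rect",np.round(r[0],4),np.round(r[1],4),round(r[2],1)); return p,r
  ret = um.true_divide(
```

```bash
python3 - <<'E'
from h import *
for f in ("w1","top0"):
    P=cloud(load(f"pics/{f}.npz")); m=((P[...,2]>.019)&(P[...,2]<.029)&(np.hypot(P[...,0]-.464,P[...,1]-.342)<.08)).astype(np.uint8)
    n,l,st,_=cv2.connectedComponentsWithStats(m); i=1+st[1:,4].argmax(); r=cv2.minAreaRect(P[l==i][:,:2].astype(np.float32)); b=cv2.boxPoints(r)
    print(f,r)
go((.385,-.18),.26,-.48)
E
```

```text
w1 ((0.46354570984840393, 0.34537622332572937), (0.10817325115203857, 0.052390169352293015), 83.14962005615234)
top0 ((0.4651378393173218, 0.3465225398540497), (0.10916593670845032, 0.0523122176527977), 83.27995300292969)
clock 1.4 tcp [0.4127 0.301  0.258 ] shift [-462.6 -134.7   -2.1] closing 0.226 turn 0.706 j6 1.82
```

```bash
python3 -m handwheel '[[-463,-135,-2,0.7,0.6],[-463,-135,-2,0.7,0.6],[-463,-135,-2,0.7,0.6],[-463,-135,-2,0.7,0.6],[-463,-135,-2,0.7,0.6],[-463,-135,-2,0.7,0.6],[-463,-135,-2,0.7,0.6],[-463,-135,-2,0.7,0.6]]' ; python3 - <<'E'
from h import *
go((.385,-.18),.26,-.48)
E
```

```text
clock: 2.2
tcp_pos: [0.3891, -0.1001, 0.26]
orientation: [0.0, 0.853, 0.521, 0.0]
wrist_force: [1.6, 0.4, 1.2]
finger_gap: 0.0513
grip_force: 0.0
clock 2.2 tcp [ 0.3891 -0.1001  0.26  ] shift [-73.   32.8   0. ] closing -0.474 turn 0.006 j6 1.59
```

```bash
python3 -m handwheel '[[-73,33,0,0,0.6],[-73,33,0,0,0.6],[-73,33,0,0,0.6],[-73,33,0,0,0.6]]' ; python3 - <<'E'
from h import *
c=snap("wrist","w2")
for n,f in (("w","w2"),("t","top0")):
    c=load(f"pics/{f}.npz"); P=cloud(c)
    m=((P[...,2]>.021)&(P[...,2]<.030)&(np.hypot(P[...,0]-.414,P[...,1]+.122)<.12)); hsv=cv2.cvtColor(c["color"],cv2.COLOR_BGR2HSV); m&=cv2.inRange(hsv,(95,100,40),(130,255,255))>0
    r=cv2.minAreaRect(P[m][:,:2].astype(np.float32)); print(n,m.sum(),r)
    # project on rect axes, percentiles
    b=cv2.boxPoints(r); e=[b[1]-b[0],b[2]-b[1]]; L=max(e,key=np.linalg.norm); L/=np.linalg.norm(L); L*=np.sign(L[1]); print("along",L,np.arctan2(L[1],L[0]))
    for k in(-1,0,1): print("block",k,np.round(np.array(r[0])+.069*k*L,4))
    # pockets: floors lower than the top
    for nm,ctr,z0,z1 in (("bottle",(.446,-.061),.006,.021),("cube",(.382,-.186),.010,.021)): pick(P,ctr,.028,z0,z1,nm)
    pick(P,(.4129,-.1194),.03,.058,.07,"black cap"); pick(P,(.5,.048),.03,.046,.06,"white cap")
go((.4129,-.1194),.25)
E
```

```text
clock: 2.6
tcp_pos: [0.3852, -0.1788, 0.2595]
orientation: [-0.0, 0.854, 0.52, 0.0]
wrist_force: [0.1, -0.5, -0.2]
finger_gap: 0.0516
grip_force: 0.0
w 8710 ((0.4139050841331482, -0.12496344745159149), (0.21059659123420715, 0.0721353143453598), 61.98896026611328)
along [0.46964175 0.8828571 ] 1.0819114
block -1 [ 0.3815 -0.1859]
block 0 [ 0.4139 -0.125 ]
block 1 [ 0.4463 -0.064 ]
bottle 1905 mean [ 0.4467 -0.0628  0.0109] rect [ 0.4461 -0.0638] [0.0424 0.042 ] 9.5
cube 1601 mean [ 0.3811 -0.1863  0.0184] rect [ 0.3809 -0.1864] [0.0407 0.041 ] 48.0
black cap 497 mean [ 0.4144 -0.125   0.0635] rect [ 0.4141 -0.1248] [0.0208 0.0207] 63.6
white cap 0 mean [nan nan nan] rect [0. 0.] [0. 0.] 0.0
t 1984 ((0.4146287739276886, -0.12260157614946365), (0.21062757074832916, 0.07114112377166748), 61.695091247558594)
along [0.47416365 0.8804367 ] 1.0767825
block -1 [ 0.3819 -0.1834]
block 0 [ 0.4146 -0.1226]
block 1 [ 0.4473 -0.0619]
bottle 410 mean [ 0.4488 -0.0645  0.011 ] rect [ 0.4483 -0.0604] [0.0435 0.0491] 14.5
cube 452 mean [ 0.3829 -0.186   0.0177] rect [ 0.3793 -0.1846] [0.0452 0.0487] 43.8
black cap 114 mean [ 0.4157 -0.1237  0.063 ] rect [ 0.4157 -0.1241] [0.02   0.0204] 0.0
white cap 107 mean [0.5019 0.0469 0.0534] rect [0.5021 0.0468] [0.0184 0.0204] 88.3
clock 2.65 tcp [ 0.3853 -0.1781  0.2596] shift [64.9 -2.3  9.6] closing -0.476 turn None j6 1.42h.py:28: RuntimeWarning: Mean of empty slice.
  print(what,len(p),"mean",np.round(p.mean(0),4),"rect",np.round(r[0],4),np.round(r[1],4),round(r[2],1)); return p,r
  ret = um.true_divide(
```

View pics/w2.png

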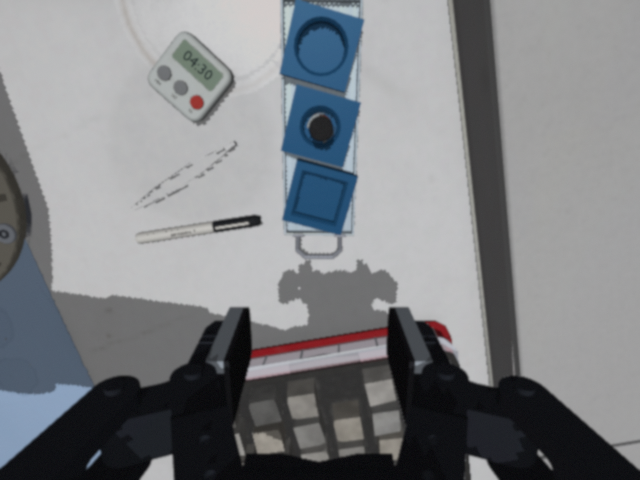

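The wrist view shows the carrier blocks: the bottle pocket (321,45), the black vial (320,127) and the cube pocket (320,194). Each block is slightly twisted, and pocket sizes and floor heights match the description. Next I go above the black vial.

```bash
python3 - <<'E'
from h import *
go((.4143,-.1248),.032,-.49)
E
python3 -m handwheel '[[62,-4,80,0,0.6],[62,-4,120,0,0.6],[62,-4,140,0,0.6],[62,-4,140,0,0.6],[62,-4,140,0,0.6]]' ; python3 - <<'E'
from h import *
go((.4143,-.1248),.032,-.49)
c=snap("wrist","w3"); P=cloud(c); pick(P,(.4143,-.1248),.02,.055,.07,"cap")
E
```

```text
clock 2.65 tcp [ 0.3853 -0.1781  0.2596] shift [ 60.6   1.5 227.6] closing -0.476 turn 0.014 j6 1.42
clock: 3.15
tcp_pos: [0.4094, -0.1205, 0.1195]
orientation: [-0.001, 0.853, 0.522, -0.001]
wrist_force: [0.8, 0.2, 0.4]
finger_gap: 0.0514
grip_force: 0.0
clock 3.15 tcp [ 0.4094 -0.1205  0.1195] shift [-1.6  6.6 87.4] closing -0.473 turn 0.017 j6 1.57
cap 1089 mean [ 0.4149 -0.1241  0.063 ] rect [ 0.4146 -0.1252] [0.0213 0.0211] 85.3
```

View pics/w3.png

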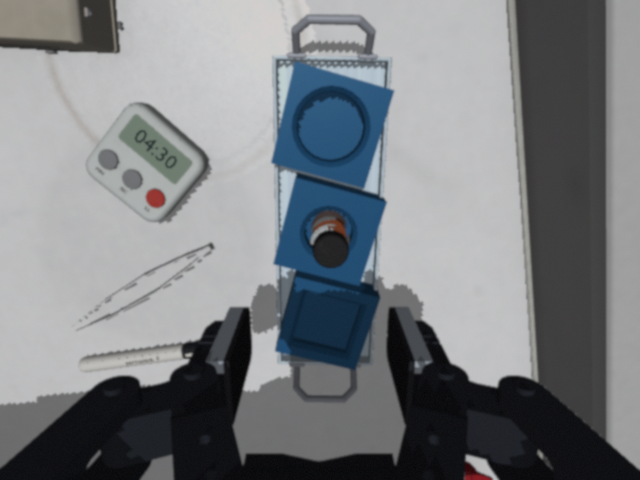

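The cap is at (330,248), right of the finger centre line at column 319. That agrees with the computed +6.6 mm shift in tool y. I go down and grip.

```bash
python3 -m handwheel '[[-1,6.5,0,0.015,0.55],[-1,6.5,30,0.015,0.55],[-1,6.5,60,0.015,0.55],[-1,6.5,87,0.015,0.55],[-1,6.5,87,0.015,0.55],[-1,6.5,87,0.015,0.55]]' 30; python3 - <<'E'
from h import *
go((.4143,-.1248),.032,-.49)
E
python3 -m handwheel '[[0,0,0,0,0.2],[0,0,0,0,0.2],[0,0,0,0,0.2],[0,0,0,0,0.1],[0,0,0,0,0.1],[0,0,0,0,0.1]]' 30
```

```text
clock: 3.8
tcp_pos: [0.4169, -0.1275, 0.0343]
orientation: [0.001, 0.858, 0.513, 0.001]
wrist_force: [-0.6, 0.6, 0.5]
finger_gap: 0.0471
grip_force: 0.0
clock 3.8 tcp [ 0.4169 -0.1275  0.0343] shift [ 1.1 -3.5  2.3] closing -0.493 turn -0.003 j6 1.58
clock: 4.4
tcp_pos: [0.4155, -0.1262, 0.0327]
orientation: [-0.0, 0.858, 0.514, 0.0]
wrist_force: [-0.5, -0.3, -0.2]
finger_gap: 0.0088
grip_force: 0.0
```

```bash
python3 - <<'E'
from h import *
c=snap("wrist","w4"); snap("side","s4"); P=cloud(c); pick(P,(.4143,-.1248),.03,.055,.07,"cap"); 
a=cv2.imread("pics/s4.png")[150:260,280:420]; b=cv2.resize(a,None,fx=3,fy=3)
d=np.zeros((480,640+420,3),np.uint8); d[:,:640]=c["color"]; d[:330,640:]=b; cv2.imwrite("pics/c4.png",cv2.resize(d,(795,360)))
E
```

```text
cap 1537 mean [ 0.4168 -0.1228  0.0629] rect [ 0.4149 -0.1256] [0.0219 0.0218] 59.0
```

View pics/c4.png

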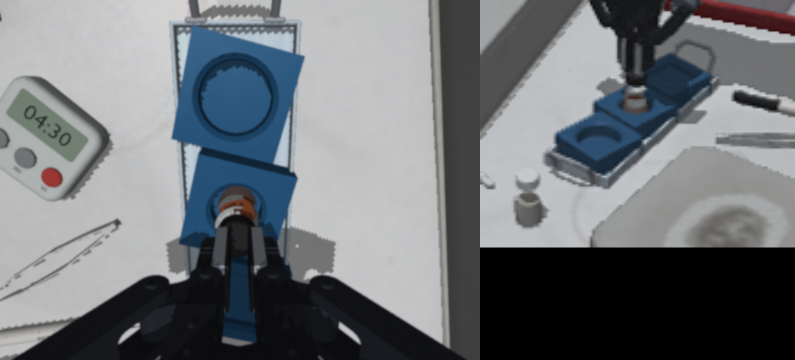

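The fingers have closed without holding the vial. They look as if they are behind or above the cap at (237,235). The vial itself is undisturbed, so I'll locate the fingertips from depth.

```bash
python3 - <<'E'
from h import *
s=sensors.get_state(); T=s["tcp_pos"]; r=q(s["orientation"]); print(T,s["finger_gap"],s["grip_force"])
c=load("pics/w4.npz"); t=snap("top","t4"); sd=load("pics/s4.npz")
for n,c in (("wrist",c),("top",t),("side",sd)):
    P=cloud(c); L=r.inv().apply((P-T).reshape(-1,3)).reshape(P.shape)*1000
    k=(abs(L[...,0])<60)&(abs(L[...,1])<30)&(L[...,2]<5)&(L[...,2]>-70)
    print(n)
    for z in range(-65,5,5):
        kk=k&(abs(L[...,2]-z)<2.5); a=L[kk]
        if len(a)>5: print(z,len(a),"x",np.round(np.percentile(a[:,0],[2,50,98])),"y",np.round(np.percentile(a[:,1],[2,50,98])))
c=load("pics/w4.npz"); print(c["xyz"]-T, proj(c,T), q(np.array(c["rotation"])).as_matrix().round(3) )
E
```

```text
[ 0.41544347 -0.1262246   0.03259504] 0.00845310901791466 0.0
wrist
-65 591 x [-10.  10.  11.] y [-17.  -4.  17.]
-60 792 x [ 2.  7. 11.] y [-17.   4.  17.]
-55 661 x [-9.  7. 11.] y [-17.   4.  17.]
-50 659 x [-1.  7. 11.] y [-17.   4.  17.]
-45 506 x [ 6. 10. 11.] y [-17.  -4.  17.]
-40 465 x [-10.  10.  11.] y [-16.   4.  16.]
-35 114 x [-2. 10. 11.] y [-10.  -0.  10.]
-30 1185 x [-9.  3. 11.] y [-7. -0.  4.]
-25 232 x [ 6. 10. 11.] y [-10.  -1.   8.]
-20 170 x [ 3.  9. 11.] y [-12.  -5.   7.]
-15 228 x [ 1.  9. 13.] y [-13.  -8.   1.]
-5 117 x [-5. 11. 13.] y [-13.  -5.  11.]
0 218 x [-5.  9. 13.] y [-13.  -2.  11.]
top
-20 8 x [ 7. 11. 13.] y [-12.  -6.  -1.]
-5 6 x [ 6. 13. 15.] y [-12.  -7.  -3.]
0 25 x [-24.  20.  52.] y [-27.  -5.  16.]
side
-65 30 x [-4.  7. 13.] y [-19.  -8.  15.]
-60 36 x [-5.  7. 13.] y [-20.  -9.  16.]
-55 33 x [-1.  6. 12.] y [-20.   2.  16.]
-50 30 x [-6.  7. 13.] y [-20. -12.  15.]
-45 31 x [-7.  6. 10.] y [-20.  -7.  16.]
-40 27 x [-4.  6. 12.] y [-19.   2.  15.]
-35 18 x [-7.  8. 11.] y [-12.   3.   8.]
-30 22 x [-2.  6. 12.] y [-13.  -3.   5.]
-25 19 x [-3.  7. 10.] y [-14.  -9.   3.]
-20 13 x [ 1.  8. 14.] y [-13.  -9.   2.]
-15 13 x [-2.  6. 14.] y [-13.  -9.  -3.]
-5 14 x [-11.   8.  18.] y [-13.  -4.   9.]
0 28 x [-18.   6.  14.] y [-16.  -8.   9.]
[0.03767994 0.06979085 0.17538205] [[318.42780833 287.46138457]] [[ 0.881 -0.449 -0.147]
 [-0.472 -0.838 -0.273]
 [-0.001  0.311 -0.951]]
```

Depth puts the visible fingertips about 35 mm short of the reported TCP, just above the cap, so no vial was between them. I'll open and measure the tip offset precisely.

```bash
python3 -m handwheel '[[0,0,-25,0,0.3],[0,0,-25,0,0.3],[0,0,-25,0,0.3],[0,0,-25,0,0.3]]' 30; python3 - <<'E'
from h import *
s=sensors.get_state(); T=s["tcp_pos"]; r=q(s["orientation"]); c=snap("wrist","w5"); P=cloud(c); L=r.inv().apply((P-T).reshape(-1,3)).reshape(P.shape)*1000
print(T,s["finger_gap"])
k=(abs(L[...,0])<30)&(abs(L[...,1])<45)&(L[...,2]<5)&(L[...,2]>-70)&(abs(L[...,1])>s["finger_gap"]*500-2)
a=L[k]; print(np.histogram(a[:,2],np.arange(-70,6,3)))
b=a[(a[:,2]>-50)&(a[:,2]<-28)]; print(np.percentile(b,[1,50,99],axis=0).round(1)); 
for sg in (1,-1): e=b[b[:,1]*sg>0]; print(np.abs(e[:,1]).min(), e[:,2].max(), e[:,0].min(),e[:,0].max())
E
```

```text
clock: 4.95
tcp_pos: [0.4151, -0.1261, 0.0571]
orientation: [-0.0, 0.858, 0.514, -0.0]
wrist_force: [0.2, 0.9, 0.4]
finger_gap: 0.0253
grip_force: 0.0
[ 0.41508822 -0.12610106  0.05707949] 0.025273024075252972
(array([695, 423, 543, 517, 484, 468, 425, 405, 387, 339, 222, 104,  19,
         0,   0,   0,   0,   0,   0,   0,   0,  24,   7,   5,   1]), array([-70, -67, -64, -61, -58, -55, -52, -49, -46, -43, -40, -37, -34,
       -31, -28, -25, -22, -19, -16, -13, -10,  -7,  -4,  -1,   2,   5]))
[[-10.4 -25.9 -49.9]
 [  6.9   0.  -44. ]
 [ 11.2  25.8 -33.7]]
12.714598058366455 -31.771931556953717 -11.745301977002697 11.473715491178279
12.655317708154147 -32.29224877741266 -11.882151121236246 11.467842692295623
```

View pics/w5.png

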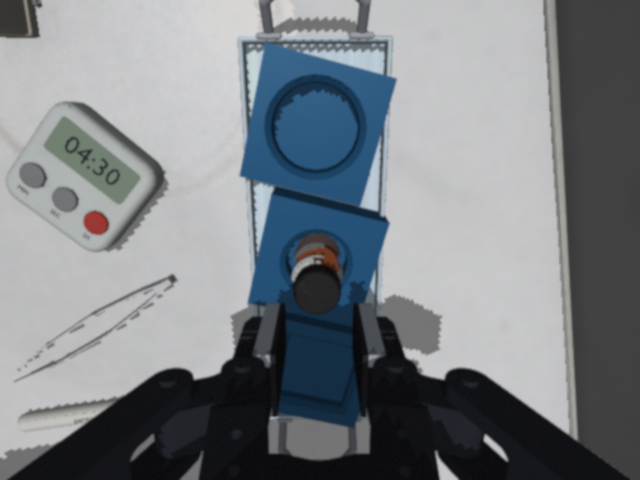

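The cap at (318,290) is centred between the fingers at columns 270 and 366. The tips lie 32 mm behind the reported TCP at this opening, so I'll work to TCP z = tip z − 32 mm and go down in stages, watching the force.

```bash
python3 -m handwheel '[[0.5,-1,0,0,0.5],[0.5,-1,0,0,0.5],[0.5,-1,0,0,0.5],[0.5,-1,25,0,0.5],[0.5,-1,40,0,0.5],[0.5,-1,48,0,0.5],[0.5,-1,55,0,0.5],[0.5,-1,55,0,0.5]]' 30; 
python3 -m handwheel '[[0,0,0,0,0.2],[0,0,0,0,0.2],[0,0,0,0,0.1],[0,0,0,0,0.1],[0,0,0,0,0.1]]' 30
```

```text
clock: 5.8
tcp_pos: [0.4144, -0.1252, 0.0021]
orientation: [-0.001, 0.858, 0.514, -0.0]
wrist_force: [-0.5, -0.4, 0.7]
finger_gap: 0.0429
grip_force: 0.0
clock: 6.3
tcp_pos: [0.4154, -0.1256, 0.0031]
orientation: [0.0, 0.858, 0.514, 0.0]
wrist_force: [-0.1, -0.3, 3.0]
finger_gap: 0.0238
grip_force: 30.3
```

```bash
python3 -m handwheel '[[0,0,-10,0,0.1],[0,0,-30,0,0.1],[0,0,-80,0,0.1],[0,0,-130,0,0.1],[0,0,-180,0,0.1],[0,0,-180,0,0.1]]' 40; python3 - <<'E'
from h import *
c=snap("wrist","w6"); P=cloud(c); s=sensors.get_state(); T=s["tcp_pos"]; r=q(s["orientation"]); L=r.inv().apply((P-T).reshape(-1,3)).reshape(P.shape)*1000
k=(np.hypot(L[...,0],L[...,1])<20)&(L[...,2]>-55)&(L[...,2]<30)&(abs(L[...,1])<10); print(k.sum(),np.percentile(L[k],[1,50,99],axis=0).round(1))
go((.461,.319),.10,-.12)
E
```

```text
clock: 6.9
tcp_pos: [0.4185, -0.1272, 0.19]
orientation: [0.005, 0.858, 0.514, 0.003]
wrist_force: [1.6, 0.7, 0.9]
finger_gap: 0.0238
grip_force: 39.3
2721 [[ -3.7  -9.7 -54.6]
 [  8.8  -0.3 -29.5]
 [ 12.5   9.8 -12.8]]
clock 6.95 tcp [ 0.4171 -0.1265  0.1868] shift [ 413.4 -172.4   85.5] closing -0.492 turn -0.372 j6 1.58
```

View pics/w6.png

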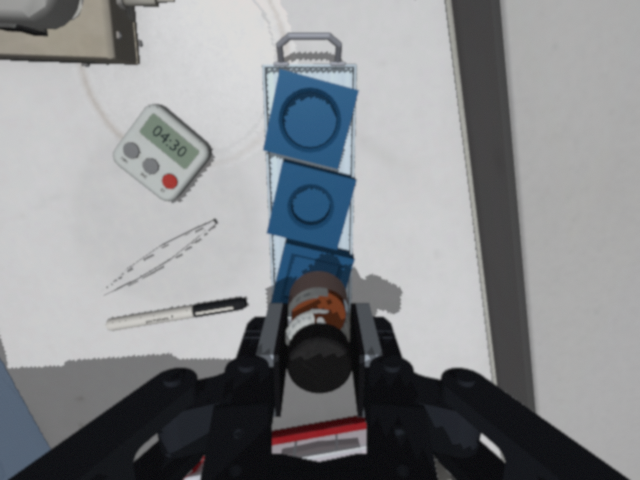

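The vial is held between the fingers (cap at (320,358)) and the pocket at (310,205) is now empty. Moving to the rack.

```bash
python3 -m handwheel '[[30,-12,0,0,0.1],[80,-32,0,-0.1,0.1],[130,-53,0,-0.2,0.1],[180,-74,0,-0.37,0.1],[230,-95,0,-0.37,0.1],[280,-115,0,-0.37,0.1],[330,-137,0,-0.37,0.1],[375,-156,0,-0.37,0.1]]' 40; 
python3 -m handwheel '[[25,-10,0,0,0.1],[25,-10,0,0,0.1],[25,-10,0,0,0.1]]' 40; python3 - <<'E'
from h import *
P=cloud(load("pics/w6.npz")); pick(P,(.4145,-.1248),.022,.006,.021,"vial pocket")
go((.461,.319),.002,-.12); c=snap("wrist","w7")
E
```

```text
clock: 7.75
tcp_pos: [0.451, 0.2568, 0.1814]
orientation: [-0.0, 0.749, 0.663, -0.001]
wrist_force: [2.0, -0.2, 0.6]
finger_gap: 0.024
grip_force: 39.3
clock: 8.05
tcp_pos: [0.4442, 0.281, 0.1813]
orientation: [-0.0, 0.748, 0.663, -0.001]
wrist_force: [0.5, 0.2, -0.6]
finger_gap: 0.024
grip_force: 39.3
vial pocket 1137 mean [ 0.4124 -0.1272  0.0111] rect [ 0.4128 -0.1264] [0.0301 0.0328] 59.2
clock 8.05 tcp [0.4442 0.281  0.1813] shift [ 40.   12.6 179.2] closing -0.12 turn -0.0 j6 2.1
```

```bash
python3 -m handwheel '[[40,12.5,0,0,0.1],[40,12.5,40,0,0.1],[40,12.5,80,0,0.1],[40,12.5,110,0,0.1],[40,12.5,110,0,0.1],[40,12.5,110,0,0.1]]' 40;python3 - <<'E'
from h import *
def comp(f):
    P=cloud(load(f"pics/{f}.npz")); m=((P[...,2]>.019)&(P[...,2]<.029)&(np.hypot(P[...,0]-.464,P[...,1]-.342)<.08)).astype(np.uint8)
    n,l,st,_=cv2.connectedComponentsWithStats(m); i=1+st[1:,4].argmax(); r=cv2.minAreaRect(P[l==i][:,:2].astype(np.float32)); print(f,r)
comp("w7"); go((.461,.319),.002,-.12); snap("wrist","w8"); comp("w8")
E
```

```text
clock: 8.7
tcp_pos: [0.4627, 0.3179, 0.0729]
orientation: [-0.0, 0.75, 0.662, -0.001]
wrist_force: [0.2, 0.4, 0.1]
finger_gap: 0.0234
grip_force: 39.4
w7 ((0.4637291133403778, 0.34554100036621094), (0.1078445240855217, 0.05207390338182449), 83.19129180908203)
clock 8.7 tcp [0.4627 0.3179 0.0729] shift [ 0.9 -1.8 70.9] closing -0.124 turn -0.004 j6 2.15
w8 ((0.46367818117141724, 0.34507066011428833), (0.1081608459353447, 0.052358388900756836), 83.3248291015625)
```

View pics/w8.png

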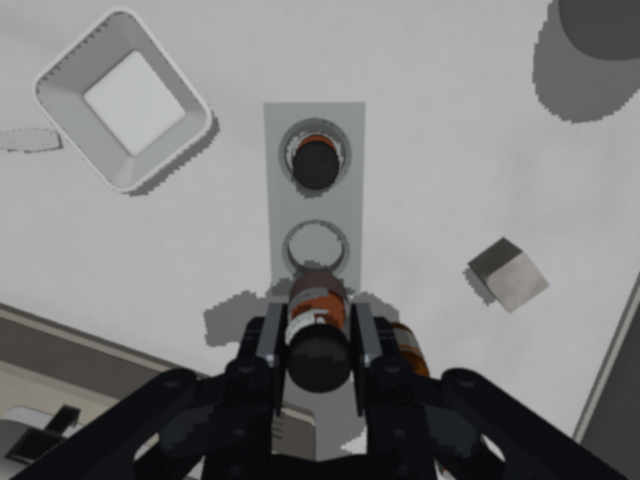

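The held vial (320,358) lines up with the empty hole (316,245), and the dropper at (405,350) stays clear. Lowering in steps.

```bash
python3 -m handwheel '[[0.5,-2,0,0,0.1],[0.5,-2,30,0,0.1],[0.5,-2,45,0,0.1],[0.5,-2,55,0,0.1],[0.5,-2,60,0,0.1],[0.5,-2,65,0,0.1],[0.5,-2,69,0,0.1],[0.5,-2,69,0,0.1]]' 40;python3 - <<'E'
from h import *
go((.4605,.3184),.001,-.12)
E
```

```text
clock: 9.55
tcp_pos: [0.4609, 0.3201, 0.0037]
orientation: [-0.0, 0.749, 0.663, 0.0]
wrist_force: [0.2, -0.4, -0.1]
finger_gap: 0.0235
grip_force: 39.4
clock 9.55 tcp [0.4609 0.3201 0.0037] shift [-1.7 -0.2  2.7] closing -0.122 turn -0.002 j6 2.16
```

```bash
python3 -m handwheel '[[-1,0,1.5,0,0.1],[-1,0,3,0,0.1],[-1,0,3,0,0.1]]' 30; python3 -m handwheel '[[0,0,0,0,0.35],[0,0,0,0,0.45],[0,0,0,0,0.5],[0,0,0,0,0.5],[0,0,-20,0,0.5],[0,0,-60,0,0.5],[0,0,-110,0,0.5],[0,0,-130,0,0.5]]' 30;python3 - <<'E'
from h import *
c=snap("wrist","w9"); P=cloud(c); pick(P,(.461,.318),.025,.052,.075,"cap"); pick(P,(.467,.372),.025,.052,.075,"racked")
go((.5009,.0470),.002)
E
```

```text
clock: 9.85
tcp_pos: [0.461, 0.3192, 0.0012]
orientation: [0.0, 0.749, 0.663, 0.0]
wrist_force: [-0.9, -0.7, 2.3]
finger_gap: 0.0237
grip_force: 39.7
clock: 10.65
tcp_pos: [0.4627, 0.3201, 0.1354]
orientation: [0.001, 0.749, 0.663, 0.003]
wrist_force: [0.7, -0.1, -0.9]
finger_gap: 0.0424
grip_force: 0.0
cap 960 mean [0.4603 0.3204 0.061 ] rect [0.4601 0.3194] [0.0214 0.0211] 30.3
racked 1052 mean [0.4678 0.3721 0.0615] rect [0.4678 0.372 ] [0.0209 0.0213] 83.1
clock 10.7 tcp [0.4638 0.3206 0.1374] shift [-267.8   69.   134.5] closing -0.122 turn None j6 2.16
```

Black vial is seated: cap top at 61 mm, about 1 mm off the hole centre. Next, the white vial.

```bash
python3 -m handwheel '[[-45,12,0,0.1,0.5],[-93,24,0,0.2,0.5],[-140,36,0,0.37,0.5],[-187,48,0,0.37,0.5],[-234,60,0,0.37,0.5],[-268,69,0,0.37,0.5],[-268,69,0,0.37,0.5],[-268,69,0,0.37,0.5]]' 30; python3 - <<'E'
from h import *
c=snap("wrist","w10"); P=cloud(c); p,r=pick(P,(.5005,.047),.025,.046,.06,"cap"); go(r[0],.0,-.49)
E
```

```text
clock: 11.5
tcp_pos: [0.4964, 0.044, 0.1303]
orientation: [-0.0, 0.859, 0.513, -0.0]
wrist_force: [-0.1, 0.2, -0.1]
finger_gap: 0.0431
grip_force: 0.0
cap 923 mean [0.5015 0.0465 0.0533] rect [0.501  0.0456] [0.0216 0.0208] 46.5
clock 11.55 tcp [0.4962 0.0448 0.1303] shift [  2.9   3.9 130.3] closing -0.493 turn -0.003 j6 1.99
```

```bash
python3 -m handwheel '[[3,4,0,0,0.5],[3,4,45,0,0.5],[3,4,85,0,0.5],[3,4,115,0,0.5],[3,4,130,0,0.5],[3,4,137,0,0.5],[3,4,137,0,0.5]]' 30; python3 - <<'E'
from h import *
go((.501,.0456),-.0075,-.49)
E
python3 -m handwheel '[[0,0,0,0,0.2],[0,0,0,0,0.2],[0,0,0,0,0.1],[0,0,0,0,0.1],[0,0,0,0,0.1]]' 30; python3 -m handwheel '[[0,0,-10,0,0.1],[0,0,-30,0,0.1],[0,0,-80,0,0.1],[0,0,-110,0,0.1],[0,0,-110,0,0.1],[0,0,-110,0,0.1]]' 40;python3 - <<'E'
from h import *
go((.4138,-.1253),.0025,-.49)
E
```

```text
clock: 12.25
tcp_pos: [0.5009, 0.0465, -0.0071]
orientation: [-0.001, 0.858, 0.514, -0.001]
wrist_force: [-0.2, 0.2, -0.3]
finger_gap: 0.0429
grip_force: 0.0
clock 12.25 tcp [ 0.5009  0.0465 -0.0071] shift [-0.8  0.5  0.4] closing -0.49 turn -0.0 j6 1.99
clock: 12.75
tcp_pos: [0.5025, 0.0454, -0.0054]
orientation: [0.0, 0.858, 0.514, 0.001]
wrist_force: [0.0, 1.5, 5.1]
finger_gap: 0.0238
grip_force: 30.8
clock: 13.35
tcp_pos: [0.5019, 0.0452, 0.1045]
orientation: [0.001, 0.858, 0.514, 0.001]
wrist_force: [-0.5, 1.1, -0.7]
finger_gap: 0.0233
grip_force: 39.3
clock 13.35 tcp [0.5019 0.0452 0.1045] shift [-192.     2.7  101.9] closing -0.492 turn -0.002 j6 1.99
```

```bash
python3 -m handwheel '[[-30,0,0,0,0.1],[-75,1,0,0,0.1],[-120,2,0,0,0.1],[-165,3,0,0,0.1],[-192,3,0,0,0.1],[-192,3,0,0,0.1],[-192,3,30,0,0.1],[-192,3,30,0,0.1]]' 40; python3 - <<'E'
from h import *
c=snap("wrist","w11"); P=cloud(c); go((.414,-.1253),.004,-.49)
m=((P[...,2]>.021)&(P[...,2]<.030)&(np.hypot(P[...,0]-.414,P[...,1]+.125)<.045)); m&=cv2.inRange(cv2.cvtColor(c["color"],cv2.COLOR_BGR2HSV),(95,100,40),(130,255,255))>0
pick(P,(.446,-.063),.028,.006,.021,"bottle")
E
```

```text
clock: 14.15
tcp_pos: [0.4101, -0.1235, 0.0701]
orientation: [-0.003, 0.858, 0.513, -0.002]
wrist_force: [-0.7, -0.2, -0.2]
finger_gap: 0.0233
grip_force: 39.3
clock 14.2 tcp [ 0.4109 -0.1236  0.0715] shift [-0.   3.9 67.5] closing -0.492 turn -0.002 j6 1.58
bottle 5521 mean [ 0.4462 -0.0644  0.011 ] rect [ 0.4461 -0.0645] [0.0429 0.0428] 10.0
```

View pics/w11.png

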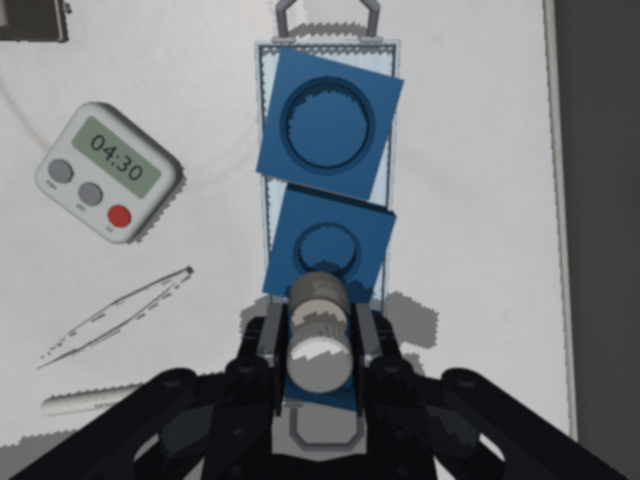

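The white vial (320,340) is held, and the vial pocket (328,247) lies slightly to the right, agreeing with the 3.9 mm correction. Lowering.

```bash
python3 -m handwheel '[[0,3.5,0,0,0.1],[0,3.5,25,0,0.1],[0,3.5,42,0,0.1],[0,3.5,42,0,0.1],[0,3.5,42,0,0.1]]' 40; python3 - <<'E'
from h import *
go((.414,-.1253),.004,-.49)
E
```

```text
clock: 14.7
tcp_pos: [0.4171, -0.1268, 0.0323]
orientation: [0.0, 0.858, 0.514, 0.0]
wrist_force: [0.1, 0.7, -0.6]
finger_gap: 0.0237
grip_force: 39.3
clock 14.7 tcp [ 0.4171 -0.1268  0.0323] shift [-0.2 -3.4 28.3] closing -0.491 turn -0.001 j6 1.58
```

```bash
python3 -m handwheel '[[0,-3,0,0,0.1],[0,-3,0,0,0.1],[0,-3,0,0,0.1],[0,-3,10,0,0.1],[0,-3,10,0,0.1]]' 40; python3 - <<'E'
from h import *
go((.414,-.1253),.004,-.49)
E
```

```text
clock: 15.2
tcp_pos: [0.4131, -0.1251, 0.0206]
orientation: [-0.001, 0.858, 0.514, -0.0]
wrist_force: [-0.8, 0.4, -0.4]
finger_gap: 0.0235
grip_force: 39.3
clock 15.2 tcp [ 0.4131 -0.1251  0.0206] shift [ 0.3  0.9 16.6] closing -0.492 turn -0.002 j6 1.58
```

```bash
python3 -m handwheel '[[0,0.5,6,0,0.1],[0,0.5,11,0,0.1],[0,0.5,15,0,0.1],[0,0.5,17,0,0.1],[0,0.5,18,0,0.1],[0,0.5,18,0,0.1]]' 30; python3 -m handwheel '[[0,0,0,0,0.35],[0,0,0,0,0.45],[0,0,0,0,0.5],[0,0,0,0,0.5],[0,0,-20,0,0.5],[0,0,-60,0,0.5],[0,0,-110,0,0.5],[0,0,-130,0,0.5]]' 30;python3 - <<'E'
from h import *
c=snap("wrist","w12"); P=cloud(c); pick(P,(.414,-.125),.025,.055,.08,"cap")
go((.502,.2423),.05)
E
```

```text
clock: 15.8
tcp_pos: [0.414, -0.1255, 0.0046]
orientation: [-0.0, 0.858, 0.514, -0.0]
wrist_force: [-5.1, 1.2, 12.9]
finger_gap: 0.0239
grip_force: 40.8
clock: 16.6
tcp_pos: [0.4162, -0.1267, 0.1376]
orientation: [0.002, 0.858, 0.514, 0.001]
wrist_force: [0.4, -0.0, -0.1]
finger_gap: 0.0431
grip_force: 0.0
cap 947 mean [ 0.4134 -0.1249  0.0631] rect [ 0.4131 -0.1257] [0.0206 0.021 ] 12.8
clock 16.65 tcp [ 0.4174 -0.1273  0.1393] shift [ 365.7 -100.7   88.5] closing -0.492 turn None j6 1.58
```

White vial seated: cap top at 63 mm, about 1 mm off centre. The dropper is tall, so before gripping it I'll check how far the gripper body sits behind the real fingertips.

```bash
python3 - <<'E'
from h import *
s=sensors.get_state(); T=s["tcp_pos"]; r=q(s["orientation"]); print(T,s["finger_gap"])
for n in ("side","wrist"):
    P=cloud(snap(n,n+"13")); L=r.inv().apply((P-T).reshape(-1,3)).reshape(P.shape)*1000
    k=(abs(L[...,0])<70)&(abs(L[...,1])<70)&(L[...,2]<-20)&(L[...,2]>-200); print(n)
    for z in range(-195,-20,6):
        kk=k&(abs(L[...,2]-z)<3); a=L[kk]; m=a[abs(a[:,1])<10]
        if len(a)>5: print(z,len(a),"x",np.round(np.percentile(a[:,0],[2,98])),"y",np.round(np.percentile(a[:,1],[2,98])), "mid",len(m), np.round(np.percentile(m[:,0],[2,98])) if len(m) else "")
E
```

```text
[ 0.41735765 -0.127272    0.13931243] 0.04274934627560073
side
-195 121 x [-9. 39.] y [-39.  23.] mid 29 [33. 40.]
-189 114 x [-6. 38.] y [-39.  23.] mid 23 [34. 39.]
-183 113 x [-9. 38.] y [-39.  24.] mid 26 [34. 38.]
-177 109 x [-12.  39.] y [-39.  21.] mid 25 [33. 39.]
-171 107 x [-6. 39.] y [-39.  21.] mid 27 [34. 40.]
-165 102 x [-9. 38.] y [-39.  22.] mid 19 [34. 39.]
-159 45 x [-9. 37.] y [-39.  11.] mid 9 [33. 37.]
-153 43 x [-6. 13.] y [-39.  -8.] mid 0 
-147 93 x [-6. 13.] y [-42.  35.] mid 18 [ 8. 13.]
-141 144 x [-5. 18.] y [-51.  43.] mid 30 [ 7. 16.]
-135 214 x [-11.  20.] y [-68.  60.] mid 27 [ 8. 20.]
-129 161 x [-9. 21.] y [-68.  61.] mid 24 [ 7. 21.]
-123 143 x [-7. 19.] y [-67.  61.] mid 21 [ 7. 18.]
-117 116 x [-9. 19.] y [-65.  61.] mid 19 [ 8. 13.]
-111 140 x [-13.  18.] y [-63.  57.] mid 21 [ 8. 12.]
-105 135 x [-14.  19.] y [-62.  56.] mid 9 [ 7. 12.]
-99 116 x [-15.  18.] y [-59.  54.] mid 0 
-93 102 x [-11.  14.] y [-57.  54.] mid 0 
-87 124 x [-11.  14.] y [-55.  52.] mid 0 
-81 86 x [-11.  14.] y [-54.  48.] mid 0 
-75 40 x [-6. 13.] y [-39.  37.] mid 0 
-
[... 259 characters left out ...]
10.] y [-29.  28.] mid 0 
wrist
-117 1081 x [16. 18.] y [-24.  24.] mid 0 
-111 6913 x [10. 17.] y [-60.  59.] mid 992 [10. 12.]
-105 9018 x [ 6. 17.] y [-59.  58.] mid 1368 [ 9. 11.]
-99 5063 x [ 7. 17.] y [-58.  57.] mid 0 
-93 4265 x [-9. 13.] y [-56.  55.] mid 0 
-87 10747 x [-10.  13.] y [-53.  53.] mid 0 
-81 3510 x [ 6. 13.] y [-52.  51.] mid 0 
-75 1528 x [ 2. 13.] y [-44.  43.] mid 0 
-69 1762 x [-11.  11.] y [-28.  27.] mid 0 
-63 1174 x [-10.  11.] y [-34.  34.] mid 0 
-57 1162 x [-10.  11.] y [-35.  34.] mid 0 
-51 1029 x [-10.  11.] y [-35.  34.] mid 0 
-45 899 x [-10.  11.] y [-35.  34.] mid 0 
-39 673 x [-10.  11.] y [-33.  32.] mid 0 
-33 165 x [-10.  10.] y [-25.  24.] mid 0
```

```bash
python3 - <<'E'
from h import *
P=cloud(load("pics/top0.npz")); d=np.hypot(P[...,0]-.502,P[...,1]-.2423)
for a,b in ((.025,.045),(.045,.06),(.06,.08),(.08,.1)): k=(d>a)&(d<b); i=np.argmax(np.where(k,P[...,2],-1)); print(a,b,P.reshape(-1,3)[i].round(3))
go((.502,.2423),.05)
E
python3 -m handwheel '[[40,-11,0,0,0.6],[85,-23,0,0,0.6],[133,-36,0,0,0.6],[180,-49,0,0,0.6],[228,-63,0,0,0.6],[276,-76,0,0,0.6],[322,-89,0,0,0.6],[322,-89,0,0,0.6]]' 30; python3 - <<'E'
from h import *
c=snap("wrist","w14"); P=cloud(c); p,r=pick(P,(.502,.2425),.02,.085,.105,"bulb"); go(r[0],.0)
p,r=pick(P,(.502,.2425),.03,.065,.08,"neck");
E
```

```text
0.025 0.045 [0.484 0.22  0.008]
0.045 0.06 [0.483 0.295 0.028]
0.06 0.08 [0.441 0.196 0.064]
0.08 0.1 [0.416 0.202 0.114]
clock 16.75 tcp [ 0.4155 -0.1263  0.1348] shift [365.7 -98.2  84.5] closing -0.492 turn None j6 1.58
clock: 17.55
tcp_pos: [0.4876, 0.205, 0.1312]
orientation: [-0.001, 0.856, 0.516, -0.001]
wrist_force: [-0.1, 0.7, -0.3]
finger_gap: 0.0514
grip_force: 0.0
bulb 409 mean [0.503  0.2424 0.0931] rect [0.5025 0.2416] [0.0113 0.0112] 5.7
clock 17.6 tcp [0.4868 0.2025 0.1311] shift [ 42.2  -4.1 131. ] closing -0.487 turn None j6 2.3
neck 562 mean [0.5039 0.2437 0.0731] rect [0.5023 0.2418] [0.0196 0.0199] 60.9
```

```bash
python3 -m handwheel '[[42,-4,0,0,0.6],[42,-4,0,0,0.6],[42,-4,0,0,0.6],[42,-4,20,0,0.6],[42,-4,20,0,0.6]]' 30; python3 - <<'E'
from h import *
c=snap("wrist","w15"); go((.5024,.2417),.0)
E
```

```text
clock: 18.1
tcp_pos: [0.5018, 0.2368, 0.111]
orientation: [-0.001, 0.858, 0.513, -0.003]
wrist_force: [-0.3, 0.8, -1.1]
finger_gap: 0.051
grip_force: 0.0
clock 18.15 tcp [0.5025 0.2371 0.1122] shift [  4.4  -1.9 112.2] closing -0.494 turn None j6 2.36
```

View pics/w15.png

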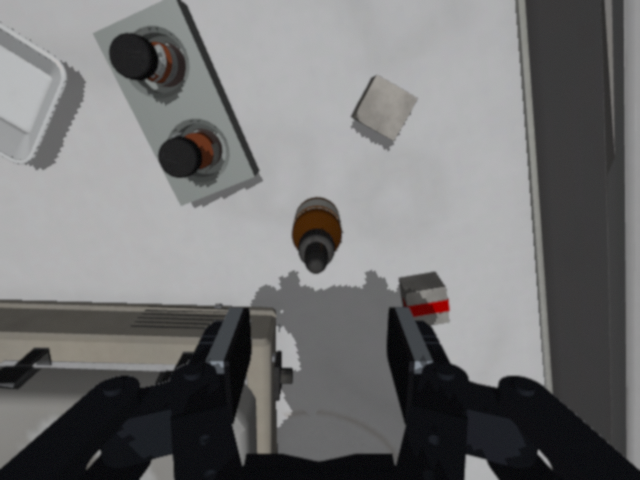

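The dropper (317,240) is centred between the fingers. The marked cube is at (425,297), the plain cube at (385,108), and both black vials stand in the rack. Descending.

```bash
python3 -m handwheel '[[4.5,-1.5,0,0,0.6],[4.5,-1.5,40,0,0.6],[4.5,-1.5,75,0,0.6],[4.5,-1.5,95,0,0.6],[4.5,-1.5,105,0,0.6],[4.5,-1.5,111,0,0.6],[4.5,-1.5,111,0,0.6]]' 30; python3 - <<'E'
from h import *
go((.5024,.2417),.0)
E
python3 -m handwheel '[[0,0,0,0,0.3],[0,0,0,0,0.25],[0,0,0,0,0.2],[0,0,0,0,0.2],[0,0,0,0,0.2]]' 30
```

```text
clock: 18.85
tcp_pos: [0.5055, 0.2438, 0.003]
orientation: [0.0, 0.858, 0.514, 0.0]
wrist_force: [1.3, 0.8, 0.1]
finger_gap: 0.0514
grip_force: 0.0
clock 18.85 tcp [0.5055 0.2438 0.003 ] shift [-3.3 -1.8  3. ] closing -0.492 turn None j6 2.37
clock: 19.35
tcp_pos: [0.5062, 0.2441, 0.0039]
orientation: [0.0, 0.858, 0.514, 0.001]
wrist_force: [0.1, 0.2, 6.4]
finger_gap: 0.0299
grip_force: 31.2
```

```bash
python3 -m handwheel '[[0,0,-10,0,0.2],[0,0,-30,0,0.2],[0,0,-75,0,0.2],[0,0,-115,0,0.2],[0,0,-140,0,0.2],[0,0,-140,0,0.2],[0,0,-140,0,0.2]]' 45;python3 - <<'E'
from h import *
c=snap("wrist","w16"); P=cloud(c); s=sensors.get_state(); T=s["tcp_pos"]; r=q(s["orientation"]); L=r.inv().apply((P-T).reshape(-1,3)).reshape(P.shape)*1000
for a,b in ((-100,-85),(-80,-65),(-65,-45),(-30,0)):
    k=(abs(L[...,0])<25)&(abs(L[...,1])<11)&(L[...,2]>a)&(L[...,2]<b)
    if k.sum()>3: print(a,k.sum(),np.percentile(L[k],[1,50,99],axis=0).round(1).tolist())
go((.4461,-.0642),.10,-.49)
E
```

```text
clock: 20.05
tcp_pos: [0.5054, 0.2438, 0.1433]
orientation: [0.0, 0.858, 0.514, 0.001]
wrist_force: [0.1, -0.9, -2.1]
finger_gap: 0.0298
grip_force: 44.4
-100 1658 [[-5.6, -3.8, -93.9], [-0.7, 1.7, -90.3], [2.3, 7.0, -85.1]]
-80 2679 [[-8.3, -8.4, -79.6], [1.8, 0.7, -70.9], [6.3, 10.5, -65.2]]
-65 2668 [[-5.6, -10.7, -64.8], [4.6, -0.3, -50.9], [9.5, 10.8, -45.2]]
-30 1334 [[7.1, -10.8, -29.7], [10.9, -0.4, -17.5], [12.2, 10.7, -1.2]]
clock 20.1 tcp [0.5045 0.2435 0.1421] shift [-298.8   93.9   42.2] closing -0.492 turn -0.002 j6 2.37
```

View pics/w16.png

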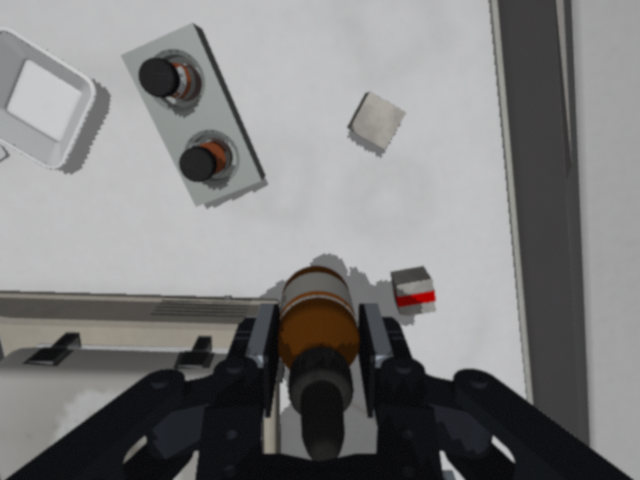

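The dropper is held upright, 3 mm back of the pad centre. Moving over the bottle pocket with that offset included.

```bash
python3 -m handwheel '[[-25,8,0,0,0.2],[-65,20,0,0,0.2],[-110,35,0,0,0.2],[-155,49,0,0,0.2],[-200,63,0,0,0.2],[-245,77,0,0,0.2],[-280,87,0,0,0.2],[-293,91,0,0,0.2]]' 45; python3 -m handwheel '[[0,0,30,0,0.2],[0,0,60,0,0.2],[0,0,60,0,0.2],[0,0,60,0,0.2]]' 45; python3 - <<'E'
from h import *
snap("wrist","w17"); go((.4478,-.0612),.0135,-.49)
E
```

```text
clock: 20.9
tcp_pos: [0.4447, -0.0599, 0.1409]
orientation: [-0.001, 0.859, 0.512, -0.001]
wrist_force: [0.5, -0.1, 0.3]
finger_gap: 0.0298
grip_force: 44.4
clock: 21.3
tcp_pos: [0.4454, -0.0571, 0.0817]
orientation: [-0.001, 0.858, 0.514, -0.001]
wrist_force: [-0.4, -0.4, -0.4]
finger_gap: 0.0297
grip_force: 44.4
clock 21.35 tcp [ 0.4466 -0.0573  0.0827] shift [-2.9  2.9 69.2] closing -0.492 turn -0.002 j6 1.76
```

View pics/w17.png

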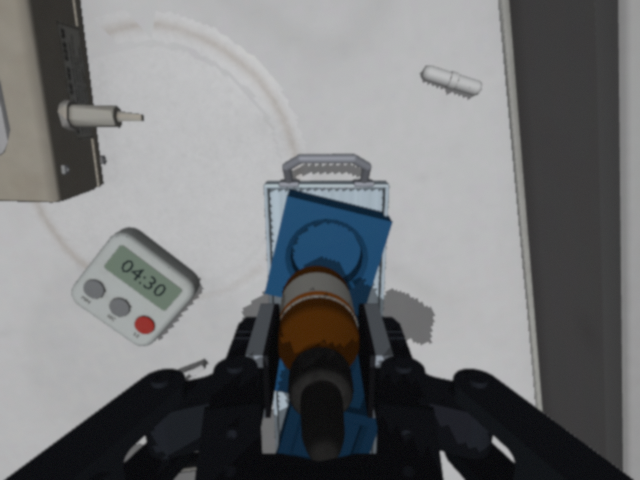

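The dropper (320,310) hangs above the bottle pocket (326,250). I shift a little, lower most of the way, then re-check.

```bash
python3 -m handwheel '[[-3,2.5,0,0,0.2],[-3,2.5,20,0,0.2],[-3,2.5,35,0,0.2],[-3,2.5,45,0,0.2],[-3,2.5,45,0,0.2],[-3,2.5,45,0,0.2],[-3,2.5,45,0,0.2]]' 45; python3 - <<'E'
from h import *
go((.4478,-.0612),.0135,-.49)
E
```

```text
clock: 22.05
tcp_pos: [0.4485, -0.0616, 0.0385]
orientation: [0.001, 0.858, 0.514, 0.001]
wrist_force: [-0.2, -0.4, -0.7]
finger_gap: 0.0296
grip_force: 44.5
clock 22.05 tcp [ 0.4485 -0.0616  0.0385] shift [-0.  -0.9 25. ] closing -0.492 turn -0.002 j6 1.75
```

```bash
python3 -m handwheel '[[0,-0.5,8,0,0.2],[0,-0.5,15,0,0.2],[0,-0.5,20,0,0.2],[0,-0.5,22,0,0.2],[0,-0.5,24,0,0.2],[0,-0.5,24,0,0.2]]' 45; python3 - <<'E'
from h import *
c=snap("wrist","w18"); P=cloud(c); pick(P,(.4462,-.0641),.025,.094,.12,"bulb"); go((.4478,-.0612),.0135)
E
```

```text
clock: 22.65
tcp_pos: [0.4468, -0.0609, 0.014]
orientation: [-0.0, 0.858, 0.514, -0.0]
wrist_force: [-1.6, 1.0, 5.8]
finger_gap: 0.0296
grip_force: 45.3
bulb 4209 mean [ 0.4517 -0.0567  0.1047] rect [ 0.4499 -0.057 ] [0.0263 0.0413] 60.1
clock 22.7 tcp [ 0.4468 -0.0609  0.014 ] shift [0.2 1.  0.5] closing -0.492 turn None j6 1.75
```

```bash
python3 -m handwheel '[[0,0,0,0,0.4],[0,0,0,0,0.5],[0,0,0,0,0.6],[0,0,0,0,0.6],[0,0,-20,0,0.6],[0,0,-60,0,0.6],[0,0,-110,0,0.6],[0,0,-130,0,0.6]]' 30;python3 - <<'E'
from h import *
c=snap("wrist","w19"); P=cloud(c); pick(P,(.4462,-.0641),.02,.094,.12,"bulb"); pick(P,(.4462,-.0641),.03,.075,.09,"neck")
pick(P,(.381,-.186),.028,.010,.021,"cubeP"); pick(P,(.414,-.125),.025,.055,.08,"white cap"); go((.5433,.156),.05,np.deg2rad(70.6)); go((.5433,.156),.05,np.deg2rad(-19.4))
E
```

```text
clock: 23.5
tcp_pos: [0.4494, -0.0618, 0.1478]
orientation: [0.002, 0.858, 0.514, 0.002]
wrist_force: [0.3, -0.5, 0.7]
finger_gap: 0.0512
grip_force: 0.0
bulb 374 mean [ 0.4442 -0.062   0.1023] rect [ 0.4437 -0.063 ] [0.0104 0.011 ] 61.5
neck 515 mean [ 0.4454 -0.06    0.0828] rect [ 0.4442 -0.0622] [0.0171 0.0199] 62.2
cubeP 1865 mean [ 0.3801 -0.188   0.0184] rect [ 0.3803 -0.1878] [0.0398 0.041 ] 47.4
white cap 769 mean [ 0.4138 -0.1241  0.0627] rect [ 0.4129 -0.1257] [0.0214 0.0216] 17.1
clock 23.55 tcp [ 0.4505 -0.0622  0.1496] shift [235.9 -22.2  99.8] closing -0.492 turn 1.417 j6 1.75
clock 23.55 tcp [ 0.4505 -0.0622  0.1496] shift [235.9 -22.2  99.8] closing -0.492 turn -0.153 j6 1.75
```

The dropper is down in its pocket, about 2.5 mm off centre. Next, the marked cube.

```bash
python3 -m handwheel '[[30,-3,0,0,0.6],[75,-7,0,-0.15,0.6],[120,-12,0,-0.15,0.6],[165,-16,0,-0.15,0.6],[205,-20,0,-0.15,0.6],[225,-22,0,-0.15,0.6],[225,-22,20,-0.15,0.6],[225,-22,20,-0.15,0.6]]' 30; python3 - <<'E'
from h import *
c=snap("wrist","w20"); P=cloud(c); p,r=pick(P,(.5433,.156),.03,.022,.033,"cube"); go(r[0],-.016,np.deg2rad(r[2])); go(r[0],-.016,np.deg2rad(r[2]-90))
E
```

```text
clock: 24.35
tcp_pos: [0.5323, 0.1482, 0.1208]
orientation: [-0.001, 0.817, 0.577, -0.002]
wrist_force: [-1.5, -0.6, -0.5]
finger_gap: 0.0514
grip_force: 0.0
cube 1773 mean [0.5425 0.1561 0.0281] rect [0.542  0.1555] [0.0285 0.0287] 70.1
clock 24.4 tcp [0.5326 0.1477 0.122 ] shift [ 10.8   6.8 138. ] closing -0.341 turn -1.565 j6 2.04
clock 24.4 tcp [0.5326 0.1477 0.122 ] shift [ 10.8   6.8 138. ] closing -0.341 turn 0.006 j6 2.04
```

```bash
python3 -m handwheel '[[10,5,0,0,0.6],[10,5,45,0,0.6],[10,5,85,0,0.6],[10,5,105,0,0.6],[10,5,105,0,0.6],[10,5,105,0,0.6],[10,5,105,0,0.6]]' 30; python3 - <<'E'
from h import *
go((.542,.1555),-.016,-.347)
E
```

```text
clock: 25.1
tcp_pos: [0.5443, 0.1555, 0.0208]
orientation: [0.001, 0.817, 0.576, 0.002]
wrist_force: [0.7, 0.3, 0.7]
finger_gap: 0.0512
grip_force: 0.0
clock 25.1 tcp [0.5443 0.1555 0.0208] shift [-0.8 -2.3 36.8] closing -0.342 turn 0.005 j6 2.05
```

```bash
python3 -m handwheel '[[-1,-1.5,20,0,0.6],[-1,-1.5,32,0,0.6],[-1,-1.5,36,0,0.6],[-1,-1.5,36,0,0.6]]' 30; python3 -m handwheel '[[0,0,0,0,0.3],[0,0,0,0,0.25],[0,0,0,0,0.2],[0,0,0,0,0.2],[0,0,0,0,0.2]]' 40;  python3 -m handwheel '[[0,0,-10,0,0.2],[0,0,-30,0,0.2],[0,0,-75,0,0.2],[0,0,-125,0,0.2],[0,0,-165,0,0.2],[0,0,-165,0,0.2],[0,0,-165,0,0.2]]' 45;python3 - <<'E'
from h import *
c=snap("wrist","w21"); P=cloud(c); s=sensors.get_state(); T=s["tcp_pos"]; r=q(s["orientation"]); L=r.inv().apply((P-T).reshape(-1,3)).reshape(P.shape)*1000
k=(abs(L[...,0])<35)&(abs(L[...,1])<12)&(L[...,2]>-50)&(L[...,2]<-38)
if k.sum()>3: print(k.sum(),np.percentile(L[k],[1,50,99],axis=0).round(1).tolist())
go((.3806,-.187),.05,np.deg2rad(-42))
E
```

```text
clock: 25.5
tcp_pos: [0.5404, 0.1549, -0.0174]
orientation: [-0.0, 0.817, 0.576, -0.0]
wrist_force: [-0.3, 0.1, -0.6]
finger_gap: 0.0511
grip_force: 0.0
clock: 26.0
tcp_pos: [0.5414, 0.155, -0.0164]
orientation: [0.0, 0.817, 0.576, 0.001]
wrist_force: [1.0, 0.7, 5.6]
finger_gap: 0.0267
grip_force: 40.3
clock: 26.7
tcp_pos: [0.5411, 0.155, 0.149]
orientation: [0.001, 0.817, 0.576, 0.001]
wrist_force: [-0.5, 0.6, -1.6]
finger_gap: 0.0267
grip_force: 44.6
5211 [[-12.3, -11.7, -47.9], [4.4, -0.0, -46.1], [15.3, 11.8, -38.6]]
clock 26.75 tcp [0.54   0.1548 0.1474] shift [-375.5  -35.5   97.5] closing -0.342 turn 0.391 j6 2.05
```

View pics/w21.png

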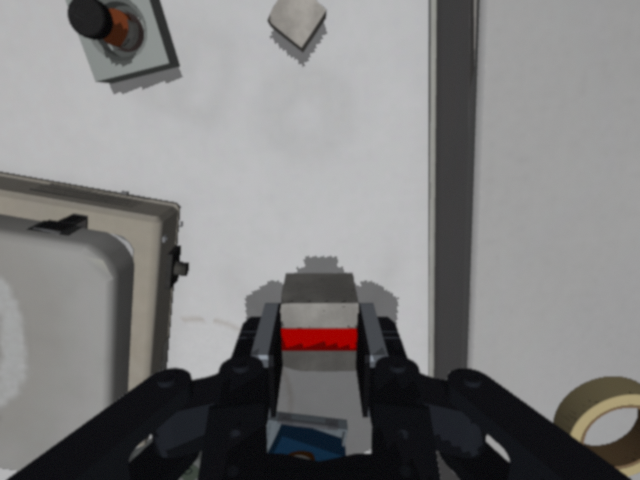

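The marked cube is held squarely, red stripe at (320,338). Moving to the square pocket.

```bash
python3 -m handwheel '[[-25,-3,0,0,0.2],[-70,-7,0,0.1,0.2],[-118,-11,0,0.2,0.2],[-166,-16,0,0.39,0.2],[-214,-20,0,0.39,0.2],[-262,-25,0,0.39,0.2],[-310,-29,0,0.39,0.2],[-350,-33,0,0.39,0.2]]' 45; python3 -m handwheel '[[-20,-8,0,0,0.2],[-20,-8,0,0,0.2],[-20,-8,40,0,0.2],[-20,-8,70,0,0.2],[-20,-8,70,0,0.2],[-20,-8,70,0,0.2]]' 45; python3 - <<'E'
from h import *
c=snap("wrist","w22"); go((.3799,-.1876),.0015,-.733)
E
```

```text
clock: 27.55
tcp_pos: [0.3894, -0.1647, 0.1458]
orientation: [-0.001, 0.913, 0.407, -0.001]
wrist_force: [1.1, -0.2, 0.5]
finger_gap: 0.0267
grip_force: 44.6
clock: 28.15
tcp_pos: [0.3721, -0.172, 0.0771]
orientation: [-0.001, 0.913, 0.408, -0.001]
wrist_force: [0.8, 0.3, -0.7]
finger_gap: 0.0269
grip_force: 44.6
clock 28.2 tcp [ 0.3731 -0.1728  0.0781] shift [-6.5 14.9 76.6] closing -0.731 turn 0.002 j6 1.67
```

```bash
python3 -m handwheel '[[-6,14,0,0,0.2],[-6,14,0,0,0.2],[-6,14,20,0,0.2],[-6,14,40,0,0.2],[-6,14,40,0,0.2],[-6,14,40,0,0.2],[-6,14,40,0,0.2]]' 45; python3 - <<'E'
from h import *
go((.3799,-.1876),.0015,-.733)
E
```

```text
clock: 28.9
tcp_pos: [0.38, -0.1879, 0.0388]
orientation: [0.001, 0.913, 0.407, 0.0]
wrist_force: [0.0, 0.4, -1.2]
finger_gap: 0.0267
grip_force: 44.6
clock 28.9 tcp [ 0.38   -0.1879  0.0388] shift [ 0.1 -0.3 37.3] closing -0.732 turn 0.001 j6 1.65
```

```bash
python3 -m handwheel '[[0,0,15,0,0.2],[0,0,25,0,0.2],[0,0,32,0,0.2],[0,0,35,0,0.2],[0,0,36.5,0,0.2],[0,0,36.5,0,0.2]]' 45; python3 -m handwheel '[[0,0,0,0,0.4],[0,0,0,0,0.5],[0,0,0,0,0.5],[0,0,-20,0,0.5],[0,0,-60,0,0.5],[0,0,-110,0,0.5],[0,0,-150,0,0.5],[0,0,-150,0,0.5]]' 30; python3 -m handwheel '[[-50,0,0,0,0.5],[-60,0,0,0,0.5],[-60,0,0,0,0.5],[-60,0,0,0,0.5],[-60,0,0,0,0.5]]' 30; python3 - <<'E'
from h import *
c=snap("wrist","w23"); P=cloud(c); pick(P,(.381,-.187),.03,.036,.055,"cube"); pick(P,(.414,-.125),.025,.055,.08,"white cap"); pick(P,(.446,-.064),.02,.098,.12,"bulb");
t=snap("top","t23"); P=cloud(t); pick(P,(.573,.2877),.03,.022,.033,"plain");pick(P,(.467,.372),.025,.052,.075,"racked");pick(P,(.461,.318),.025,.052,.075,"black")
E
```

```text
clock: 29.5
tcp_pos: [0.3789, -0.187, 0.0016]
orientation: [-0.0, 0.913, 0.407, -0.0]
wrist_force: [-1.4, 1.3, 3.6]
finger_gap: 0.0265
grip_force: 45.1
clock: 30.3
tcp_pos: [0.3824, -0.1896, 0.1567]
orientation: [0.005, 0.913, 0.407, 0.003]
wrist_force: [0.2, -0.2, 0.1]
finger_gap: 0.0426
grip_force: 0.0
clock: 30.8
tcp_pos: [0.3392, -0.2311, 0.1507]
orientation: [-0.001, 0.913, 0.407, 0.0]
wrist_force: [1.0, 0.6, 0.2]
finger_gap: 0.0426
grip_force: 0.0
cube 1915 mean [ 0.3798 -0.1861  0.0462] rect [ 0.3794 -0.1864] [0.028  0.0288] 48.5
white cap 1235 mean [ 0.4122 -0.1271  0.0635] rect [ 0.4119 -0.1272] [0.019  0.0217] 48.7
bulb 0 mean [nan nan nan] rect [0. 0.] [0. 0.] 0.0
plain 226 mean [0.5736 0.2878 0.0277] rect [0.5739 0.2881] [0.0287 0.0279] 33.9
racked 122 mean [0.4687 0.3716 0.0611] rect [0.4691 0.3719] [0.0195 0.0208] 89.5
black 126 mean [0.4609 0.3192 0.0606] rect [0.4613 0.3193] [0.0202 0.0201] 47.9h.py:28: RuntimeWarning: Mean of empty slice.
  print(what,len(p),"mean",np.round(p.mean(0),4),"rect",np.round(r[0],4),np.round(r[1],4),round(r[2],1)); return p,r
  ret = um.true_divide(
```

View pics/w23.png

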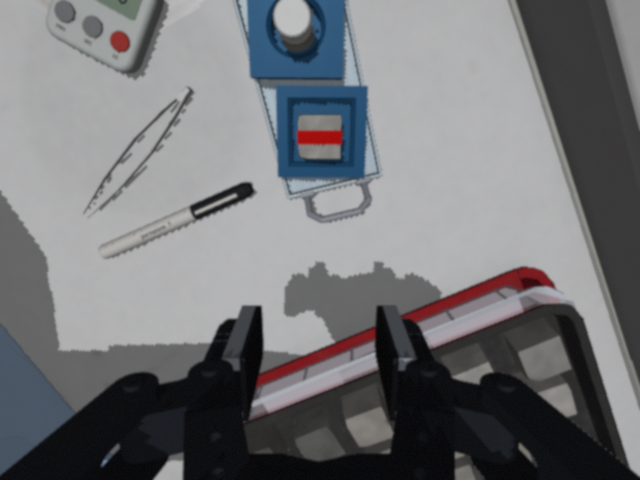

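The marked cube (320,137) sits flat in the square pocket: top at 46 mm, about 1 mm off centre. The white vial (293,22) stands upright. One last check of the dropper, then I hand in.

```bash
python3 - <<'E'
from h import *
P=cloud(load("pics/t23.npz")); p,r=pick(P,(.446,-.064),.025,.095,.12,"bulb"); print(p[:,2].max()); pick(P,(.414,-.125),.025,.055,.08,"white")
ok=.1<p[:,2].max()<.11 and np.hypot(r[0][0]-.447,r[0][1]+.063)<.008
if ok:
    from workcell import workorder; print(workorder.hand_in())
E
```

```text
bulb 38 mean [ 0.4441 -0.0618  0.1023] rect [ 0.4443 -0.0624] [0.0111 0.0103] 44.3
0.10756990054329951
white 118 mean [ 0.414  -0.1241  0.0628] rect [ 0.4139 -0.1243] [0.0213 0.0197] 89.2
the job is handed in; nothing more can be done
None
```

The job is handed in, with no verdict returned: by camera the black vial is in the rack hole, and the white vial, dropper and red-marked cube are fully down in their pockets within about 3 mm of centre, with the plain cube and racked vial unmoved.

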